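Take a carded spare off its display peg and kit it

TASK

Take the red blister pack off its peg on the spares rack: keep it in your grip, draw it along the peg and lift it over the upturned tip by feel, never forcing it against the wire. Then set it down gently, upright, in the empty slot of the white caddy, and let go. Do not drop it, and leave the other packs and everything else where they are.

Things in the scene. Friction and masses are not known exactly. Their poses are not given: they have to be found in the camera images.
- red_pack: the pack to move: rigid blister pack with a red card, 50 mm wide (its y), 20 mm thick (x), 98 mm high (z up), 80 to 170 g. A clear box from z 0 to 72 mm; above it only the 2 mm card, in the middle plane x = 0. Origin: centre of its underside. Hangs foremost on one of the three pegs (which one varies). Can be pinched from above across its 50 mm width by the upper part of the clear box
- red_pack_hole (a point): centre of the red pack's hang slot, 81 mm above its underside: a closed slot through the card, 22 mm wide (y) and 10 mm high, its top edge (86 mm above the underside) resting on the peg's wire. The thin card round the slot is easily torn: it bears about 6 N against the wire, no more
- rack: spares rack screwed to the bench (does not move): an aluminium bar along its y, 370 mm long, top at height 202 mm, on two end posts. Three wire pegs stick out of the bar along the rack's -x (roughly towards the robot), at y = -125, 0 and +125 mm. Origin: on the bench under the middle of the bar
- pegs (a point): on the axis of the middle peg where its tip bends up: 130 mm from the bar's middle, 190 mm above the bench; axes as the rack. All pegs: 5 mm steel wire, straight and level up to here, then a rigid straight tip, 28 mm long, rising outward. How steeply differs from peg to peg, anything from 15 to 40 degrees above level, and is not measured: feel for it
- caddy: white open caddy, fixed to the bench, 82 mm (x) by 74 mm (y, 86 mm with its rims) by 45 mm high, walls and floor 4 mm, with two slots side by side in x, each 35 mm (x) by 66 mm (y), separated by a 4 mm wall; the one towards -x (nearer the robot) is empty, the other holds kitted_pack. Origin: centre of its underside
- free_slot (a point): middle of the floor of the caddy's empty slot, 19.5 mm from the caddy's origin along its -x, 4 mm above the bench; its axes are the caddy's
- blue_pack: same shape as red_pack; blue card; hangs foremost on one of the pegs
- green_pack: same shape as red_pack; green card; hangs foremost on one of the pegs
- rear_pack_a: same shape as red_pack; grey card; hangs behind the front pack on the peg at y = -125 mm, nearer the bar, 45 mm or more behind it
- rear_pack_b: same shape as red_pack; grey card; the same on the peg at y = +125 mm
- kitted_pack: same shape as red_pack; yellow card; stands in the caddy's far slot
- sample_pot: clear pot with red lid, 48 mm diameter, 58 mm high, stands on the bench; origin under its centre
- amber_bottle: amber bottle with red cap, 52 mm diameter, 95 mm high, stands on the bench; origin under its centre
- spanner: steel spanner, 150 mm long, lies on the bench
Things that resemble listed ones, but are neither listed nor needed, are in the scene too. Of the things that look like the caddy, the middle-sized one is meant.

How it is judged:
By the outcome, as a careful person would: the job done as asked, in the order asked, and still so for the second after the job is handed in, with the robot touching nothing.
It also fails if it takes over 72 s, if anything falls off the work surface, if the arm or the gripper's body presses on something with over 40 N, if the wrist force passes 120 N, or if a joint passes its speed limit or range.

ROBOT

A 7-joint arm with a two-finger parallel gripper is mounted at the origin on the work surface. World frame = base frame: x ahead of the robot, y to its left, z up, the work surface at z = 0. Lengths are in m, angles in rad, forces in N, time in s.
With the tool pointing down it reaches from about 0.375 to 0.925 m from the base axis. Payload 3.1 kg.
Tool frame: the origin (TCP) lies between the finger pads; the fingertips stand 19 mm ahead of it and the grasp point (between the pads) is the TCP; z points along the fingers, y is the line along which they close (so a half turn about z gives the same grasp; the last joint's range is limited). The gripper opens to 85 mm and grips with 20 to 120 N. Pads are 22 mm wide; open, the fingers measure 114 mm over their backs; the gripper's body (76 mm by 85 mm) begins 54 mm behind the grasp point. The pads swing forward as they close: fully open they stand 13 mm farther back than shut.
Start: joints at [1.225, 0.383, 0.044, 1.598, -0.018, 1.161, -0.05], TCP at [0.159, -0.63, 0.222] pointing down, gripper open.
Joint ranges: [-2.61, 2.61], [-0.41, 2.15], [-1.48, 1.57], [0, 2.5], [-1.57, 4.71], [0.05, 1.97], [-2.85, 2.85]. Speed limits (rad/s): [2.79, 2.79, 3.14, 3.14, 3.14, 3.14, 3.14].

INTERFACE

Orientations are given as a unit quaternion [x, y, z, w].
In Python, from bench import move_ptp, movel, move_j, move_gripper, pause, inverse_kinematics, read_camera, camera_params, MotionError, sign_off, look_for, tip_of, read_time_s, read_qpos, read_joint_vel, read_effort, read_eef_pos, read_tcp_rot, read_ft_force, read_ft_torque, read_finger_gap, read_grasp_force gives the robot as it stands. Calls block until the motion is done:
- move_ptp(position, orientation): joint-space move of the TCP to a pose.
- movel(position, orientation=None, speed=0.15): straight line of the TCP; orientation=None keeps the orientation; speed is the mean speed in m/s.
- move_j(angles): joint-space move.
- move_gripper(opening, effort=None): finger opening in m; effort is the grip in N (None keeps the last); returns when the fingers have stopped.
- pause(seconds).
- inverse_kinematics(position, orientation): joint angles nearest the present ones, or None.
- read_camera(name): name is "scene" or "top" or "wrist"; returns the picture (400x640x3 uint8, red, green, blue); there is no depth.
- camera_params(name): a dict with "K" (3x3 intrinsics, pixels), "camera_from_world" (4x4, takes a point from world to camera coordinates). Camera axes: x right, y down, z forward; pixel columns grow to the right and rows downward; lengths in m; the calibration is good to about 2 mm. A picture is of the moment at which its call begins: read the wrist's pose just before it. camera_params takes no time and is no camera call; for the wrist camera it gives the pose at the moment of the call.
A pose or a line that the arm cannot do raises MotionError and nothing moves.
- sign_off(): hands the job in; it is judged then, once.
Trained networks look in the newest picture that a camera, given by its name, has taken for a name from the list of things; names that differ only in an ending like _2 or _b are one class to them, and where a whole thing is asked for, a point or a joint stands for the part that bears it (a point fixed in the world has none). Each returns a list of dicts, best first, with "confidence" (0 to 1); they miss things now and then, are a little off and sometimes report something else, mostly with a low value. They report only what shows in the picture. A call takes as long as a camera call. They do not tell look-alikes from the thing itself.
- look_for(camera, name): "at" ([column, row] in pixels, amid what is visible of it).
- tip_of(camera, name): "at" ([column, row] in pixels: a listed point, or the origin of a listed thing).
Readings, each from a call of its own:
- read_time_s(): time.
- read_qpos(): joint angles.
- read_joint_vel(): joint speeds.
- read_effort(): joint torques, N m.
- read_eef_pos(): TCP position.
- read_tcp_rot(): TCP orientation.
- read_ft_force(): force on the tool from outside, world axes, zero at the start.
- read_ft_torque(): the same for the moment, N m.
- read_finger_gap(): finger opening in m.
- read_grasp_force(): force on a finger pad.
Only numpy, scipy, OpenCV 4.12 (cv2) and the standard library are available. Lean on these libraries where they do the work, as an engineer would, in place of code of your own. Each camera call takes 0.05 s, during which the arm holds its last target. There are 200 camera calls.

## Working session

There is one attempt and no reset: what is moved stays moved. The work goes in short steps, each a Python script; the robot and the scene stay as the last script left them, time stands still between calls to the robot, and variables do not carry over. Pictures are saved under pics/ and viewed, at most 10 in all, crops included, and the job is handed in when it is done.

```bash
ls; mkdir -p pics; cat > h.py <<'E'
import numpy as np, cv2
from bench import *
def save(img,n): cv2.imwrite('pics/'+n,cv2.cvtColor(np.ascontiguousarray(img),cv2.COLOR_RGB2BGR))
def P(c):
    p=camera_params(c); return np.array(p['K']),np.array(p['camera_from_world'])
def ray(c,uv,p=None):
    K,T=p or P(c); d=np.linalg.inv(K)@[uv[0],uv[1],1]; R=T[:3,:3]
    return -R.T@T[:3,3], R.T@d
def atz(c,uv,z,p=None):
    o,d=ray(c,uv,p); return o+d*(z-o[2])/d[2]
def proj(c,X,p=None):
    K,T=p or P(c); v=K@(T[:3,:3]@np.asarray(X,float)+T[:3,3]); return v[:2]/v[2]
def tri(obs):
    A=np.zeros((3,3));b=np.zeros(3)
    for c,uv in obs:
        o,d=ray(c,uv); d/=np.linalg.norm(d); M=np.eye(3)-np.outer(d,d); A+=M;b+=M@o
    return np.linalg.solve(A,b)
E
python3 - <<'E'
from h import *
for c in('scene','top'):
    save(read_camera(c),c+'0.png')
    for f,ns in((look_for,['red_pack','caddy','rack','blue_pack','green_pack','kitted_pack','amber_bottle','sample_pot']),(tip_of,['red_pack_hole','pegs','free_slot','caddy','rack','red_pack'])):
        for n in ns: print(c,f.__name__,n,[(np.round(r['at']).tolist(),round(r['confidence'],2)) for r in f(c,n)][:4])
print(read_time_s(),read_eef_pos(),read_tcp_rot())
E
```

```text
pics
scene call red_pack [([379.0, 215.0], 0.73)]
scene call caddy [([246.0, 181.0], 0.76), ([281.0, 192.0], 0.73), ([358.0, 189.0], 0.7), ([369.0, 238.0], 0.16)]
scene call rack [([371.0, 239.0], 0.89)]
scene call blue_pack [([376.0, 214.0], 0.43)]
scene call green_pack [([424.0, 238.0], 0.76)]
scene call kitted_pack [([285.0, 181.0], 0.73)]
scene call amber_bottle [([231.0, 217.0], 0.58)]
scene call sample_pot [([480.0, 265.0], 0.65), ([317.0, 214.0], 0.21)]
scene call red_pack_hole [([373.0, 204.0], 0.81)]
scene call pegs [([386.0, 198.0], 0.79)]
scene call free_slot [([294.0, 197.0], 0.98), ([255.0, 187.0], 0.81), ([369.0, 199.0], 0.62)]
scene call caddy [([290.0, 200.0], 0.95), ([249.0, 185.0], 0.83), ([357.0, 201.0], 0.56), ([284.0, 203.0], 0.2)]
scene call rack []
scene call red_pack [([373.0, 236.0], 0.85), ([318.0, 223.0], 0.22)]
top call red_pack [([269.0, 198.0], 0.69)]
top call caddy [([404.0, 228.0], 0.93), ([445.0, 200.0], 0.92), ([350.0, 269.0], 0.62)]
top call rack [([265.0, 161.0], 0.58)]
top call blue_pack [([314.0, 197.0], 0.74)]
top call green_pack [([222.0, 205.0], 0.51)]
top call kitted_pack [([403.0, 208.0], 0.54)]
top call amber_bottle [([402.0, 148.0], 0.65), ([314.0, 195.0], 0.45)]
top call sample_pot [([203.0, 256.0], 0.7)]
top call red_pack_hole [([268.0, 198.0], 0.51)]
top call pegs [([269.0, 208.0], 0.92)]
top call free_slot [([347.0, 274.0], 0.92), ([444.0, 209.0], 0.81), ([402.0, 227.0], 0.78)]
top call caddy [([352.0, 270.0], 0.78), ([402.0, 223.0], 0.6), ([446.0, 203.0], 0.59)]
top call rack []
top call red_pack [([270.0, 199.0], 0.59)]
1.5 [ 0.15943307 -0.63015906  0.22157949] [9.92332248e-01 1.23598985e-01 6.86012173e-06 1.08666452e-05]
```

```bash
python3 - <<'E'
import cv2
a=cv2.imread('pics/scene0.png')[130:330,180:530]; cv2.imwrite('pics/s1.png',cv2.resize(a,(788,450),interpolation=cv2.INTER_CUBIC))
a=cv2.imread('pics/top0.png')[100:320,160:480]; cv2.imwrite('pics/t1.png',cv2.resize(a,(800,550),interpolation=cv2.INTER_CUBIC))
E
```

```text
(no output)
```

View pics/s1.png

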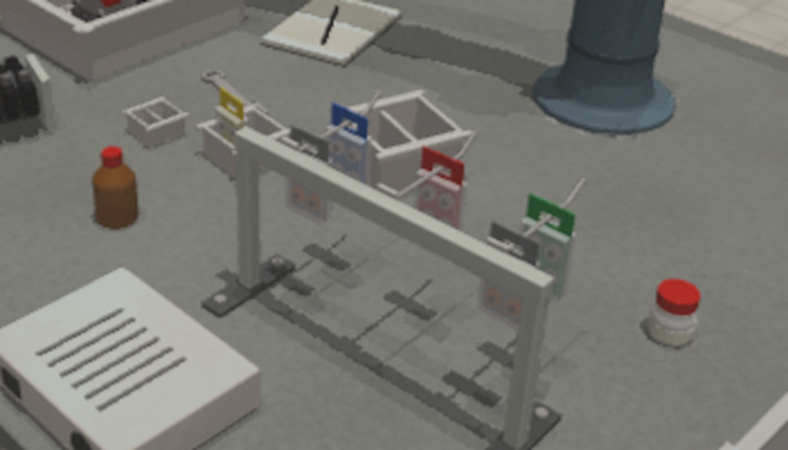

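View pics/t1.png

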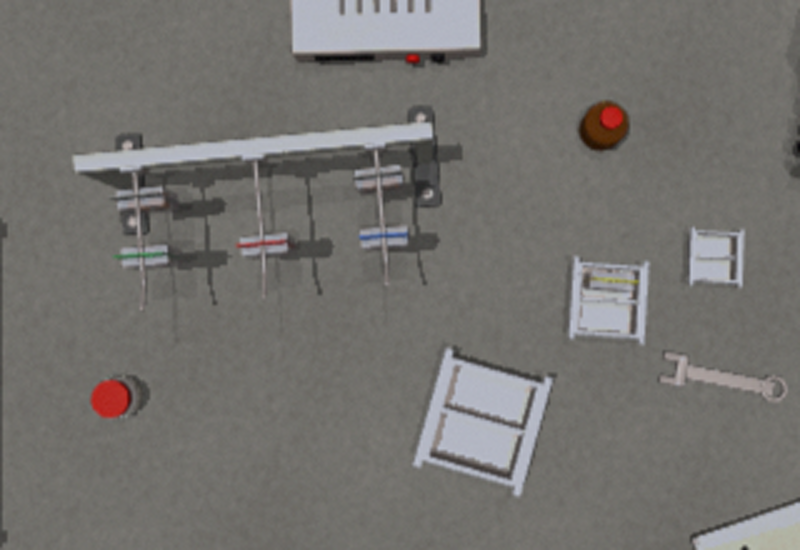

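The red pack is the foremost one on the middle peg, at scene (377,210) and top (269,198). The blue and green packs hang on the outer pegs. Other red things are the pot lid, at scene (480,262), and the bottle cap, at (229,200).

There are three caddies in the top picture: large (352,270), middle with the yellow pack (402,223), and small (445,203). I'll use the middle one.

```bash
python3 - <<'E'
from h import *
r=lambda x:np.round(x,4)
print('hole',r(tri([('scene',(373,204)),('top',(268.4,198))])), 'pegs',r(tri([('scene',(386,198)),('top',(269,208))])))
print('hole top z.1875',r(atz('top',(268.4,198),.19)),'pegs top z.19',r(atz('top',(269,208),.19)),atz('scene',(386,198),.19))
t=lambda u,v:(160+u/2.5,100+v/2.5)
print('tipend',r(tri([('scene',(390.2,188.7)),('top',t(264,298))])))
b0,b1=[atz('top',t(*q),.202) for q in((75,163),(432,131))]; print('bar ends',r(b0),r(b1),np.degrees(np.arctan2(*(b0-b1)[[1,0]])))
for q in((573,340),(645,343),(578,258),(648,264)): print('caddy top corner',r(atz('top',t(*q),.045)))
print('free', r(atz('top',(402,227),.004)),r(tri([('scene',(294,197)),('top',(402,227))])),'scene@',r(atz('scene',(294,197),.004)),'caddy',r(atz('top',(402,223),0)),r(atz('scene',(290,200),0)))
K,T=P('wrist'); R=np.array(T)[:3,:3]; print('wrist cam pos',-R.T@T[:3,3],'axis',R[2],'K',K[0,0]); print(read_eef_pos())
# image-scale
print(np.linalg.norm(P('top')[1][:3,3]))
E
```

```text
hole [0.545  0.1378 0.1842] pegs [0.5147 0.1413 0.189 ]
hole top z.1875 [0.544  0.1378 0.19  ] pegs top z.19 [0.5182 0.1367 0.19  ] [0.51181345 0.1462033  0.19      ]
tipend [0.4907 0.1422 0.2045]
bar ends [0.6324 0.3357 0.202 ] [ 0.6559 -0.0307  0.202 ] 93.66598438706808
caddy top corner [ 0.4355 -0.1862  0.045 ]
caddy top corner [ 0.43   -0.2683  0.045 ]
caddy top corner [ 0.5292 -0.1949  0.045 ]
caddy top corner [ 0.5203 -0.2749  0.045 ]
free [ 0.46   -0.2295  0.004 ] [ 0.46   -0.2303 -0.001 ] scene@ [ 0.4653 -0.2243  0.004 ] caddy [ 0.4718 -0.2305  0.    ] [ 0.4809 -0.2246  0.    ]
wrist cam pos [ 0.23456442 -0.61193927  0.37375316] axis [-0.2898262  -0.07285409 -0.95430239] K 302.5730919407462
[ 0.15943307 -0.63015906  0.22157949]
1.4731344003756777
```

```bash
cat >> h.py <<'E'
from scipy.spatial.transform import Rotation as Ro
YAW=np.radians(3.67); RX=np.array([np.cos(YAW),np.sin(YAW),0]); RY=np.array([-np.sin(YAW),np.cos(YAW),0])
def down(yaw,tilt=0.,sgn=1):
    "tool z down, tool x = sgn*(cos yaw,sin yaw); tilt>0 swings the tool's back towards +x(yaw)"
    x=np.array([np.cos(yaw),np.sin(yaw),0]);y=np.array([-np.sin(yaw),np.cos(yaw),0])
    M=np.stack([sgn*x,-sgn*y,[0,0,-1]],1)
    return (Ro.from_rotvec(y*tilt)*Ro.from_matrix(M)).as_quat()
E
python3 - <<'E'
from h import *
K,T=P('wrist'); T=np.array(T)
W=np.eye(4); W[:3,:3]=Ro.from_quat(read_tcp_rot()).as_matrix(); W[:3,3]=read_eef_pos()
CT=T@W   # cam_from_tool
np.save('CT.npy',CT); print(np.round(CT,3))
tgt=np.array([.503,.143,.197])
res=[]
for el in(25,35,45,55):
  for az in(-90,-110,-70,90,110,70,-130,130):
    for D in(.28,.33):
      a,e=np.radians(az)+YAW,np.radians(el); d=np.array([np.cos(a)*np.cos(e),np.sin(a)*np.cos(e),np.sin(e)])
      for roll in range(0,360,30):
        z=-d; x=np.cross(z,[0,0,1]); x/=np.linalg.norm(x); M=np.stack([x,np.cross(z,x),z],1)@Ro.from_euler('z',roll,degrees=True).as_matrix()
        C=np.eye(4);C[:3,:3]=M;C[:3,3]=tgt+D*d
        X=C@CT; 
        if X[2,3]<.26: continue
        q=inverse_kinematics(X[:3,3],Ro.from_matrix(X[:3,:3]).as_quat())
        if q is not None: res.append((el,az,D,roll,np.round(X[:3,3],3).tolist(),np.round(X[:3,2],2).tolist(),np.round(q,2).tolist()))
for r in res[:14]: print(*r)
print(len(res))
for s in(1,-1):
  for t in(0,.35,.6,):
    for p in([.545,.139,.167],[.49,.142,.2],[.46,-.23,.07]): print(s,t,p,inverse_kinematics(p,down(YAW,t,s)))
E
```

```text
[[-0.     1.     0.    -0.001]
 [-0.954 -0.    -0.299  0.028]
 [-0.299 -0.     0.954  0.168]
 [ 0.     0.     0.     1.   ]]
25 -90 0.28 150 [0.495, 0.052, 0.267] [0.1, 0.76, -0.64] [0.5, 0.21, -0.19, 2.01, -0.87, 1.29, -1.92]
25 -90 0.28 180 [0.509, 0.054, 0.27] [-0.05, 0.74, -0.67] [0.38, 0.28, -0.12, 1.87, -0.76, 1.39, -2.52]
25 -90 0.28 210 [0.524, 0.053, 0.266] [-0.2, 0.74, -0.64] [-0.57, 0.7, 1.15, 1.78, -1.11, 1.93, -2.69]
25 -90 0.33 90 [0.484, -0.005, 0.266] [0.24, 0.88, -0.4] [0.78, 0.33, -0.25, 2.06, -1.03, 1.4, -0.63]
25 -90 0.33 120 [0.488, 0.001, 0.279] [0.21, 0.82, -0.54] [0.66, 0.23, -0.18, 2.03, -0.95, 1.36, -1.26]
25 -90 0.33 150 [0.498, 0.006, 0.288] [0.1, 0.76, -0.64] [0.53, 0.22, -0.14, 1.94, -0.83, 1.38, -1.91]
25 -90 0.33 180 [0.512, 0.009, 0.291] [-0.05, 0.74, -0.67] [0.41, 0.29, -0.07, 1.81, -0.73, 1.48, -2.5]
25 -90 0.33 210 [0.526, 0.008, 0.287] [-0.2, 0.74, -0.64] [-0.36, 0.57, 0.93, 1.71, -0.97, 1.87, -2.76]
25 -90 0.33 240 [0.537, 0.004, 0.278] [-0.31, 0.78, -0.54] [1.1, 0.94, -1.25, 1.53, -0.08, 1.55, 2.21]
25 -90 0.33 270 [0.541, -0.002, 0.265] [-0.35,
[... 1815 characters left out ...]
1.76617655]
-1 0.35 [0.545, 0.139, 0.167] [ 0.4065357   0.72739414 -1.0025819   1.55772581  0.43208278  1.50033388
  0.96864048]
-1 0.35 [0.49, 0.142, 0.2] [ 0.47511413  0.60743076 -1.06085264  1.66838122  0.35133516  1.48902324
  0.9630151 ]
-1 0.35 [0.46, -0.23, 0.07] [ 0.77954755  0.60180774 -0.60672838  1.77693864  0.44323256  1.24666039
  1.61046317]
-1 0.6 [0.545, 0.139, 0.167] [ 0.27953028  0.84467748 -0.87472486  1.37612236  0.33513906  1.73142017
  1.01666318]
-1 0.6 [0.49, 0.142, 0.2] [ 0.36815665  0.75954567 -0.98042489  1.50687566  0.30279479  1.71902753
  0.96196985]
-1 0.6 [0.46, -0.23, 0.07] [ 0.69977071  0.76526367 -0.60530839  1.60808759  0.50009341  1.53198966
  1.55219077]
```

```bash
python3 - <<'E'
from h import *
CT=np.load('CT.npy'); tgt=np.array([.503,.143,.197]); q0=read_qpos(); res=[]
qg=np.array([.51,.47,-1.03,1.82,.45,1.1,.95])
for el in(40,47):
  for az in(-90,-105,90):
    for D in(.33,.36):
      a,e=np.radians(az)+YAW,np.radians(el); d=np.array([np.cos(a)*np.cos(e),np.sin(a)*np.cos(e),np.sin(e)])
      for roll in range(0,360,15):
        z=-d; x=np.cross(z,[0,0,1]); x/=np.linalg.norm(x); M=np.stack([x,np.cross(z,x),z],1)@Ro.from_euler('z',roll,degrees=True).as_matrix()
        C=np.eye(4);C[:3,:3]=M;C[:3,3]=tgt+D*d
        X=C@CT; qu=Ro.from_matrix(X[:3,:3]).as_quat()
        if X[2,3]<.28: continue
        q=inverse_kinematics(X[:3,3],qu)
        if q is not None: res.append((np.abs(q-q0).max()+np.abs(q-qg).max(),el,az,D,roll,np.round(X[:3,3],3).tolist(),np.round(qu,3).tolist(),np.round(q,2).tolist()))
res.sort(key=lambda r:r[0])
for r in res[:6]: print(*r)
E
```

```text
1.8255767220436478 47 -90 0.36 0 [0.512, -0.008, 0.318] [0.591, 0.63, 0.344, -0.367] [0.96, 0.46, -0.65, 1.74, -0.68, 1.52, 0.58]
1.843712396210842 47 -90 0.33 0 [0.511, 0.012, 0.296] [0.591, 0.63, 0.344, -0.367] [0.95, 0.47, -0.66, 1.78, -0.69, 1.46, 0.59]
1.8632272578759772 40 -90 0.36 0 [0.513, -0.022, 0.299] [0.569, 0.607, 0.38, -0.404] [0.97, 0.56, -0.62, 1.73, -0.72, 1.56, 0.65]
1.917501743163806 40 -90 0.36 15 [0.506, -0.021, 0.299] [0.656, 0.516, 0.35, -0.426] [1.06, 0.52, -0.68, 1.8, -0.74, 1.49, 0.41]
1.923074678909646 47 -90 0.36 345 [0.519, -0.007, 0.318] [0.493, 0.712, 0.362, -0.344] [0.9, 0.5, -0.63, 1.67, -0.63, 1.58, 0.79]
1.9356835022615586 47 -90 0.36 15 [0.505, -0.008, 0.319] [0.679, 0.538, 0.32, -0.383] [1.07, 0.42, -0.74, 1.81, -0.7, 1.45, 0.34]
```

```bash
python3 - <<'E'
from h import *
move_ptp([.50,-.22,.30],down(-.06,0,-1))
pc=P('wrist'); img=read_camera('wrist'); save(img,'w_caddy.png'); np.savez('w_caddy.npz',K=pc[0],T=pc[1])
for f,n in((tip_of,'free_slot'),(tip_of,'caddy'),(look_for,'caddy'),(look_for,'kitted_pack')):
    for r in f('wrist',n)[:3]: print(f.__name__,n,np.round(r['at']),round(r['confidence'],2),np.round(atz('wrist',r['at'],.004 if n=='free_slot' else 0,pc),4))
print(read_time_s())
move_ptp([0.512,-0.008,0.318],[0.591,0.63,0.344,-0.367])
pc=P('wrist'); img=read_camera('wrist'); save(img,'w_side.png'); np.savez('w_side.npz',K=pc[0],T=pc[1])
for n in('red_pack_hole','pegs','red_pack'):
    for r in tip_of('wrist',n)[:3]: print(n,np.round(r['at'],1),round(r['confidence'],2))
for X in([.5147,.1413,.19],[.545,.1378,.1875],[.4907,.1422,.2045]): print(proj('wrist',X,pc))
print(read_time_s(),read_ft_force())
a=cv2.imread('pics/w_caddy.png'); b=cv2.imread('pics/w_side.png')
cv2.imwrite('pics/w_side_c.png',cv2.resize(b[130:270,220:420],(800,560),interpolation=cv2.INTER_CUBIC))
E
```

```text
call free_slot [315. 133.] 0.92 [ 0.4635 -0.2273  0.004 ]
call free_slot [232. 174.] 0.87 [ 0.5156 -0.3566  0.004 ]
call free_slot [428.  18.] 0.75 [ 0.3257 -0.0696  0.004 ]
call caddy [233. 182.] 0.93 [ 0.5298 -0.3588  0.    ]
call caddy [312. 148.] 0.78 [ 0.4855 -0.2336  0.    ]
call caddy [526. 204.] 0.63 [0.594  0.0957 0.    ]
call caddy [435.  45.] 0.78 [ 0.3575 -0.0582  0.    ]
call caddy [228. 186.] 0.73 [ 0.5346 -0.3676  0.    ]
call caddy [631. 198.] 0.72 [0.5936 0.2593 0.    ]
call kitted_pack [316. 166.] 0.77 [ 0.5125 -0.229   0.    ]
call kitted_pack [566. 302.] 0.37 [0.7805 0.1916 0.    ]
3.7
red_pack_hole [359.2 204.1] 0.82
pegs [328.2 204. ] 0.64
red_pack [352.  243.1] 0.56
[329.68262913 203.47381738]
[354.81062458 208.27441177]
[309.56217055 193.61245429]
4.9667 [0.22108327 0.30103334 0.23573984]
```

View pics/w_caddy.png

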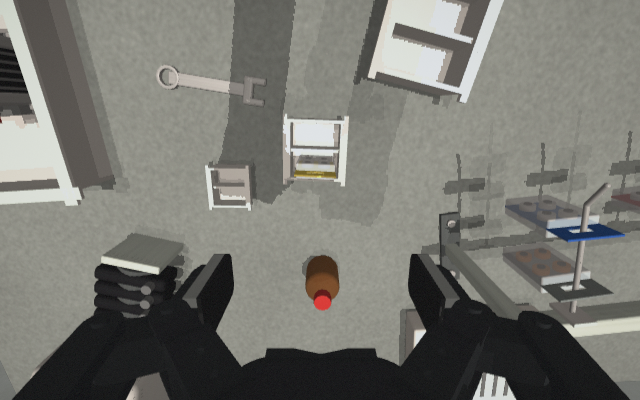

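View pics/w_side_c.png

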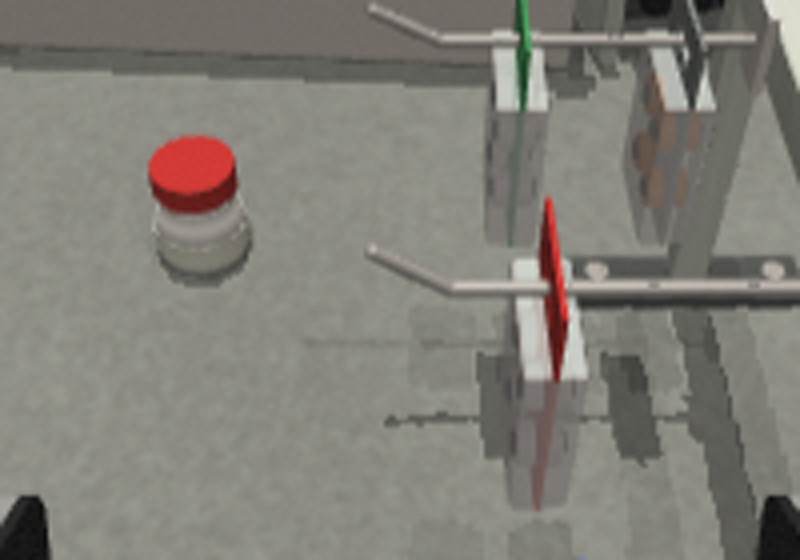

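The wrist picture over the bench shows the middle caddy at (316,150), with its empty slot at (315,133) and the yellow pack at (316,175). The side crop shows the red card crossing the wire at (557,287), the bend at (450,289) and the tip end at (374,251).

```bash
python3 - <<'E'
from h import *
z=np.load('w_side.npz'); p=(z['K'],z['T'])
c=lambda u,v:(220+u/4,130+v/4)
b0=np.array([.5147,.142,.19])
def pl(uv,off=0):
    o,d=ray('',uv,p); s=((b0-o)@RY+off)/(d@RY); return o+s*d
for off in(-.003,0,.003):
    b,t,h,h2=[pl(c(*q),off) for q in((450,289),(374,251),(557,287),(780,290))]
    print(np.round([b,t,h,h2],4).tolist(),'ang',np.degrees(np.arctan2(t[2]-b[2],-(t-b)@RX)),'L',np.linalg.norm(t-b),'card to bend',(h-b)@RX)
z=np.load('w_caddy.npz'); pc=(z['K'],z['T'])
# side faces of pack/peg in the top-ish view; caddy edges
a=cv2.imread('pics/w_caddy.png')[100:200,190:360]; cv2.imwrite('pics/w_caddy_c.png',cv2.resize(a,(800,470),interpolation=cv2.INTER_CUBIC))
E
```

```text
[[0.518, 0.1392, 0.1947], [0.4958, 0.1378, 0.2108], [0.5496, 0.1412, 0.1956], [0.6158, 0.1455, 0.1945]] ang 35.886314019349314 L 0.027504081403479583 card to bend 0.031638984132052406
[[0.518, 0.1422, 0.1914], [0.4955, 0.1408, 0.2077], [0.55, 0.1443, 0.1924], [0.617, 0.1486, 0.1912]] ang 35.88631401934932 L 0.027845198849081043 card to bend 0.0320313844194941
[[0.518, 0.1452, 0.1881], [0.4952, 0.1438, 0.2047], [0.5504, 0.1473, 0.1891], [0.6182, 0.1516, 0.1879]] ang 35.88631401934928 L 0.028186316294682347 card to bend 0.03242378470693592
```

View pics/w_caddy_c.png

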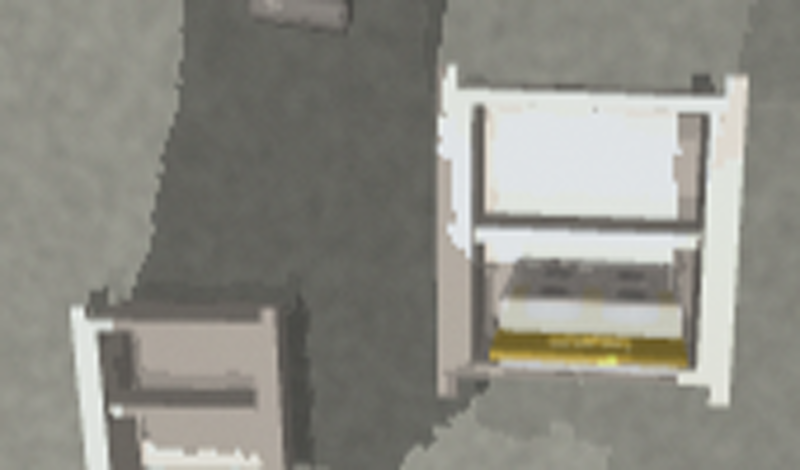

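```bash
python3 - <<'E'
from h import *
z=np.load('w_caddy.npz'); p=(z['K'],z['T']); s=800/170
for n,q in dict(rimL0=(450,66),rimR0=(737,75),rimR0o=(748,76),rimL1=(447,395),rimR1=(720,405),frontL=(475,108),frontR=(705,113),midL=(475,227),midR=(700,236)).items():
    print(n,np.round(atz('',(190+q[0]/s,100+q[1]/s),.045,p)[:2],4))
q=(315,133); print(atz('',q,.004,p))
fl=[(485,108),(680,108),(680,212),(485,212)]
for q in fl: print('floor',np.round(atz('',(190+q[0]/s,100+q[1]/s),.004,p)[:2],4))
E
```

```text
rimL0 [ 0.4333 -0.2629]
rimR0 [ 0.4406 -0.1842]
rimR0o [ 0.4411 -0.1811]
rimL1 [ 0.5263 -0.2729]
rimR1 [ 0.5344 -0.1927]
frontL [ 0.4449 -0.2571]
frontR [ 0.4502 -0.1934]
midL [ 0.4776 -0.2601]
midR [ 0.4842 -0.1963]
[ 0.46330053 -0.22754484  0.004     ]
floor [ 0.4472 -0.2581]
floor [ 0.4509 -0.1986]
floor [ 0.4824 -0.2001]
floor [ 0.4786 -0.2609]
```

Tip angle is about 36°. I'll approach, recheck the hole from above, then grasp and lift it off the wire.

```bash
python3 - <<'E'
from h import *
hole=np.array([.5502,.1456,.1875])
q=down(YAW,0,-1)
move_ptp([hole[0],hole[1],.265],q)
pc=P('wrist'); save(read_camera('wrist'),'w_app.png')
for n,zz in(('red_pack_hole',.1875),('pegs',.19),):
    for r in tip_of('wrist',n)[:3]: print(n,np.round(r['at'],1),round(r['confidence'],2),np.round(atz('wrist',r['at'],zz,pc),4))
print('exp',proj('wrist',hole,pc),proj('wrist',[.518,.1435,.19],pc)); print(read_time_s(),read_ft_force(),read_eef_pos())
E
```

```text
red_pack_hole [325.2 202.4] 0.6 [0.549  0.1479 0.1875]
pegs [324.4 163.3] 0.77 [0.5171 0.1451 0.19  ]
exp [322.24732401 203.66266267] [322.2406091  164.35098525]
6.0167 [-0.4175913   0.0075005   0.63703226] [0.55069505 0.14158587 0.26375899]
```

View pics/w_app.png

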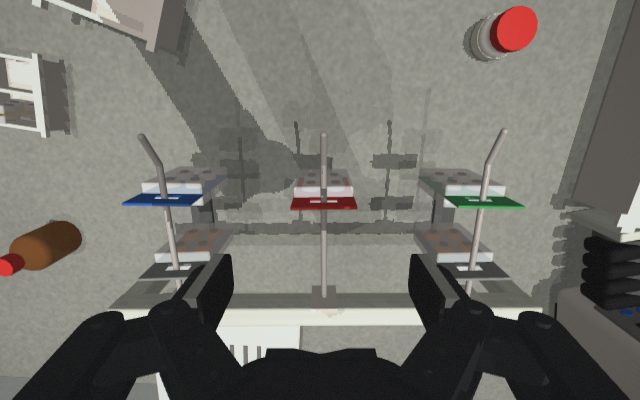

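The red card is at (325,202), centred on the wire, with blue and green clear on either side. The hole is at about (0.5495, 0.1475), and the choice is confirmed.

```bash
python3 - <<'E'
from h import *
hx,hy=.5495,.1475; q=down(YAW,0,-1)
print('settled',read_eef_pos())
movel([hx,hy,.23],q); print(read_eef_pos())
movel([hx,hy,.168],q,speed=.08); pause(.3); print(read_eef_pos(),read_ft_force(),read_time_s())
f0=read_ft_force()
move_gripper(.045,40); pause(.3)
print(read_finger_gap(),read_grasp_force(),read_ft_force(),read_eef_pos(),Ro.from_quat(read_tcp_rot()).as_matrix()[:,2],read_time_s())
E
```

```text
settled [0.55069505 0.14158587 0.26375899]
[0.54913815 0.14584244 0.22888124]
[0.54982007 0.14757249 0.16848442] [-0.16245813 -0.08127377  0.39013394] 7.625
0.048386629025493816 40.934214144945145 [0.58728973 0.21204975 3.04870226] [0.5498984  0.14756761 0.16830831] [ 8.59678521e-04  1.81310594e-04 -9.99999614e-01] 8.3667
```

```bash
python3 - <<'E'
from h import *
p=np.array([.5498,.1475,.1684])
for i in range(7):
    p[2]+=.0005; movel(p,speed=.02); pause(.12); F=np.mean([read_ft_force() for _ in range(1)],axis=0)
    print(i,np.round(F,2),np.round(read_eef_pos(),4),read_time_s())
    if F[2]<-2.8: break
E
```

```text
0 [ 1.05 -0.46  0.15] [0.5496 0.1474 0.1686] 8.7333
1 [ 0.51  0.63 -1.73] [0.5493 0.1473 0.169 ] 9.1
2 [ 0.48  0.95 -1.07] [0.5498 0.1475 0.1699] 9.4667
3 [ 1.05  0.43 -1.68] [0.5498 0.1475 0.1704] 9.8333
4 [-0.2  -0.3  -2.32] [0.5498 0.1475 0.1709] 10.2
5 [ 0.34 -0.46 -1.37] [0.5498 0.1475 0.1714] 10.5667
6 [-0.11 -0.11 -0.59] [0.5498 0.1475 0.1719] 10.9333
```

```bash
cat >> h.py <<'E'
TH=np.radians(36); BEND=32.0
P0=np.array([.5498,.1475,.1712]); H0=P0+[0,0,.0188]
def F4(n=4):
    a=[]
    for _ in range(n): pause(.03); a.append(read_ft_force())
    return np.mean(a,axis=0)
def pose(s,off,th=TH):
    "s: mm of the slot centre past the bend; off: mm along the wire's normal"
    phi=th*np.clip((s+10)/20,0,1)
    c,sn=(np.cos(th),np.sin(th)) if s>0 else (1,0)
    H=H0-RX*BEND/1e3+(-RX*c+np.array([0,0,sn]))*s/1e3
    n=RX*np.sin(phi)+np.array([0,0,np.cos(phi)])
    return H+n*(off/1e3-.0188),down(YAW,phi,-1),n
E
python3 - <<'E'
from h import *
import json
movel(P0,speed=.02); tare=F4(8); print('tare',tare)
p,q,n=pose(-12,0); movel(p,q,speed=.04); print(np.round(F4()-tare,2),read_eef_pos(),read_time_s())
off=0; log=[]
s=-12
while s<10:
    s+=1; p,q,n=pose(s,off); movel(p,q,speed=.02); f=F4()-tare; fn=f@n; fx=f@RX
    print(s,round(off,2),'fn %.2f fx %.2f'%(fn,fx),np.round(1e3*(read_eef_pos()-p),1),round(read_finger_gap()*1e3,1))
    if max(abs(fn),abs(fx))>1.2:
        g=F4()-tare; 
        if max(abs(g@n),abs(g@RX))>1.0: print('contact',g@n,g@RX); break
json.dump(dict(s=s,off=off,tare=tare.tolist()),open('st.json','w')); print(read_time_s())
E
```

```text
tare [ 0.25991301 -0.15279009 -1.62145897]
[-0.34 -0.13  0.22] [0.5301538  0.146155   0.17130933] 12.2333
-11 0 fn 0.02 fx -0.22 [ 0.  0. -0.] 48.0
-10 0 fn 0.26 fx -0.60 [ 0. -0.  0.] 48.4
-9 0 fn 0.04 fx 0.00 [-0.1  0.  -0.1] 48.4
-8 0 fn -0.10 fx -0.30 [-0.1  0.  -0. ] 48.3
-7 0 fn 0.14 fx -0.48 [-0.1  0.  -0. ] 48.5
-6 0 fn -0.16 fx -0.65 [-0.1  0.  -0. ] 48.3
-5 0 fn 0.21 fx -0.48 [-0.1  0.  -0. ] 47.9
-4 0 fn 0.29 fx -0.46 [-0.1  0.  -0. ] 47.9
-3 0 fn 0.16 fx -0.08 [-0.1  0.  -0. ] 48.2
-2 0 fn -0.03 fx -0.52 [-0.1  0.   0. ] 48.4
-1 0 fn -0.20 fx -0.35 [-0.1 -0.  -0. ] 47.7
0 0 fn -0.64 fx -0.25 [-0.1  0.  -0. ] 48.4
1 0 fn 0.58 fx 0.10 [-0.  0.  0.] 48.0
2 0 fn -0.23 fx -0.36 [-0.1  0.  -0. ] 47.8
3 0 fn 0.54 fx 0.14 [-0.  0. -0.] 48.1
4 0 fn -0.48 fx -1.04 [-0.1  0.  -0. ] 48.0
5 0 fn 0.04 fx -0.59 [-0.1  0.   0. ] 48.6
6 0 fn -0.40 fx -0.18 [-0.1  0.   0. ] 48.2
7 0 fn 0.17 fx -0.38 [-0.1  0.1  0. ] 48.2
8 0 fn 0.02 fx -0.31 [-0.  0.  0.] 48.0
9 0 fn -0.26 fx -0.32 [-0.  0.  0.] 48.0
10 0 fn -0.53 fx -0.54 [-0.  0.  0.] 48.2
20.6667
```

```bash
python3 - <<'E'
from h import *
import json
st=json.load(open('st.json')); s,off,tare=st['s'],st['off'],np.array(st['tare'])
tries=0
while s<36:
    s+=1; p,q,n=pose(s,off); movel(p,q,speed=.02); f=F4()-tare
    if max(abs(f@n),abs(f@RX))>0.9: f=(f+F4()-tare)/2
    fn,fx=f@n,f@RX
    print(s,round(off,2),'fn %.2f fx %.2f fy %.2f'%(fn,fx,f@RY))
    if abs(fn)>.8:
        tries+=1; off+=.6*np.sign(fn); s-=1
        if abs(fn)>3 or tries>6: break
    elif abs(fx)>2: break
json.dump(dict(s=s,off=off,tare=tare.tolist()),open('st.json','w')); print(read_time_s())
save(read_camera('wrist'),'w_out.png')
E
```

```text
11 0 fn -0.06 fx -0.71 fy 0.31
12 0 fn 0.16 fx -0.02 fy 0.00
13 0 fn -0.56 fx -0.59 fy 0.05
14 0 fn 0.24 fx 0.01 fy 0.50
15 0 fn -0.34 fx -0.60 fy -0.18
16 0 fn -0.70 fx -0.44 fy 0.08
17 0 fn -0.03 fx -0.24 fy 0.43
18 0 fn -0.33 fx -0.43 fy -0.16
19 0 fn -0.33 fx -0.46 fy 0.57
20 0 fn -0.17 fx -0.38 fy 0.07
21 0 fn 0.10 fx 0.11 fy 0.03
22 0 fn 0.03 fx -0.26 fy -0.13
23 0 fn 0.06 fx -0.18 fy 0.20
24 0 fn -0.16 fx -0.55 fy -0.11
25 0 fn 0.14 fx 0.04 fy 0.56
26 0 fn 0.09 fx 0.09 fy -0.06
27 0 fn -0.16 fx 0.03 fy 0.17
28 0 fn 0.05 fx -0.04 fy 0.15
29 0 fn -0.27 fx -0.61 fy 0.45
30 0 fn -0.01 fx -0.42 fy 0.08
31 0 fn -0.01 fx -0.56 fy 0.37
32 0 fn -0.39 fx -0.48 fy 0.59
33 0 fn 0.24 fx -0.28 fy -0.06
34 0 fn -0.01 fx -0.09 fy 0.41
35 0 fn -0.05 fx -0.29 fy 0.32
36 0 fn 0.01 fx -0.19 fy 0.22
30.6333
```

View pics/w_out.png

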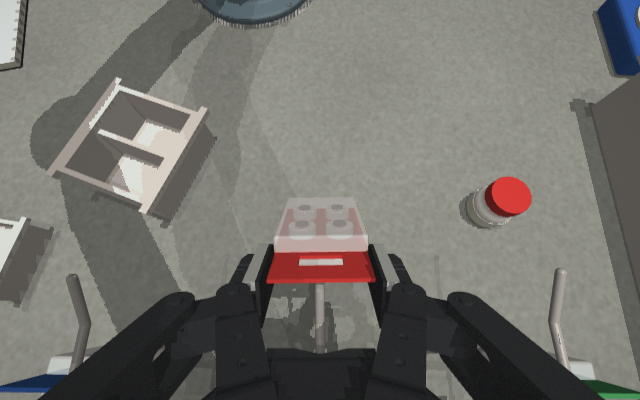

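The slot at (321,262) is empty and the wire tip at (320,285) lies behind the card, so the pack is off the peg. Next I draw it clear and carry it over the caddy.

```bash
python3 - <<'E'
from h import *
p,q,n=pose(62,0); movel(p,q,speed=.06)
p2=p+[-.015,0,.06]; movel(p2,down(YAW,0,-1),speed=.12); print(read_eef_pos(),read_time_s())
q=down(-.096,0,-1)
move_ptp([.464,-.227,.24],q); pause(.2)
pc=P('wrist'); np.savez('w_pl.npz',K=pc[0],T=pc[1]); save(read_camera('wrist'),'w_pl.png')
for r in tip_of('wrist','free_slot')[:3]: print(np.round(r['at'],1),round(r['confidence'],2),np.round(atz('',r['at'],.004,pc),4))
print(read_eef_pos(),read_ft_force(),read_finger_gap(),read_time_s())
E
```

```text
[0.44176154 0.14101992 0.27110331] 32.0417
[442.7  30.6] 0.77 [ 0.3227 -0.0718  0.004 ]
[320.2 162.2] 0.75 [ 0.4612 -0.2257  0.004 ]
[225.8 213.4] 0.66 [ 0.5195 -0.3607  0.004 ]
[ 0.4644457  -0.22599934  0.24027939] [ 0.50088115  0.21701378 -1.22560296] 0.048221570776453594 33.725
```

View pics/w_pl.png

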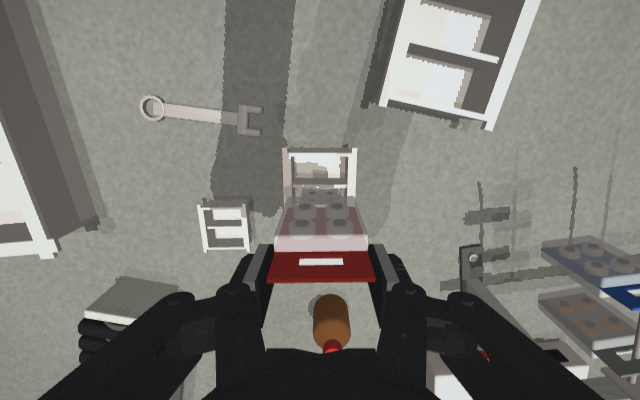

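```bash
python3 - <<'E'
from h import *
z=np.load('w_pl.npz'); p=(z['K'],z['T'])
for uv in((320,153),(320,179),(320,184),(286,150),(355,150),(320.5,166)): print(uv,np.round(atz('',uv,.045,p),4))
a=cv2.imread('pics/w_pl.png')[135:220,265:375]; cv2.imwrite('pics/w_pl_c.png',cv2.resize(a,None,fx=6,fy=6,interpolation=cv2.INTER_CUBIC))
E
```

```text
(320, 153) [ 0.4429 -0.2242  0.045 ]
(320, 179) [ 0.4735 -0.227   0.045 ]
(320, 184) [ 0.4795 -0.2276  0.045 ]
(286, 150) [ 0.4359 -0.2626  0.045 ]
(355, 150) [ 0.4432 -0.1839  0.045 ]
(320.5, 166) [ 0.4581 -0.225   0.045 ]
```

View pics/w_pl_c.png

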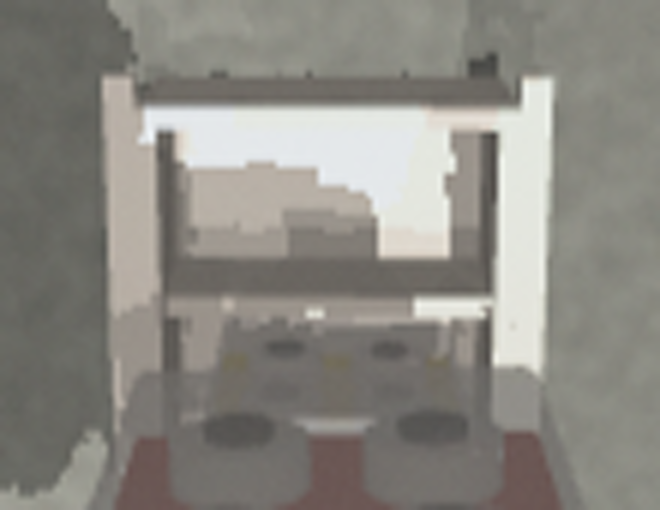

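The slot's inner edges are at crop rows 130 and 296 and columns 165 to 490. That puts its centre at (0.464, -0.227), so I'll lower there by feel.

```bash
python3 - <<'E'
from h import *
q=down(-.096,0,-1); x,y=.464,-.227
movel([x,y,.12],q,speed=.12); tare=F4(6)
movel([x,y,.072],q,speed=.04); f=F4()-tare; print('at .072',np.round(f,2))
z=.072
if np.abs(f).max()<2:
  while z>.061:
    z-=.0007; movel([x,y,z],q,speed=.02); f=F4()-tare; print(round(z,4),np.round(f,2))
    if f[2]>1.3 or np.abs(f).max()>2.5: break
print(read_eef_pos(),read_time_s())
E
```

```text
at .072 [-0.46 -0.26 -0.03]
0.0713 [ 0.33 -0.17 -0.42]
0.0706 [-0.09 -0.36  0.25]
0.0699 [0.13 0.26 0.07]
0.0692 [ 0.03 -0.49 -0.14]
0.0685 [-0.07  0.25 -0.12]
0.0678 [ 0.9   0.03 -0.43]
0.0671 [-0.25  0.08 -0.06]
0.0664 [ 0.05 -0.15 -0.11]
0.0657 [-1.09  0.85  5.92]
[ 0.4645407  -0.22703971  0.06629369] 40.0083
```

```bash
python3 - <<'E'
from h import *
q=down(-.096,0,-1); x,y=.464,-.227
movel([x,y,.0662],q,speed=.02); pause(.2); print(read_ft_force())
move_gripper(.062); pause(.2); move_gripper(.08); print(read_ft_force(),read_finger_gap(),read_grasp_force())
movel([x,y,.09],q,speed=.05); movel([x,y,.25],q,speed=.15); pause(.2)
save(read_camera('wrist'),'w_end.png'); print(read_time_s())
pc=P('wrist')
for n,zz in(('red_pack',.004),('red_pack_hole',.085)):
    for r in tip_of('wrist',n)[:2]: print(n,r,atz('',r['at'],zz,pc))
E
```

```text
[-0.45230174  0.65228835  3.6771198 ]
[ 0.82566958 -0.64734473 -0.38901732] 0.07976225779886764 0.0
43.3667
red_pack {'at': [322.1, 163.7], 'confidence': 0.93} [ 0.46335684 -0.22475515  0.004     ]
red_pack_hole {'at': [321.0, 178.0], 'confidence': 0.83} [ 0.46341743 -0.22646072  0.085     ]
red_pack_hole {'at': [324.3, 193.6], 'confidence': 0.4} [ 0.48111319 -0.22454814  0.085     ]
```

View pics/w_end.png

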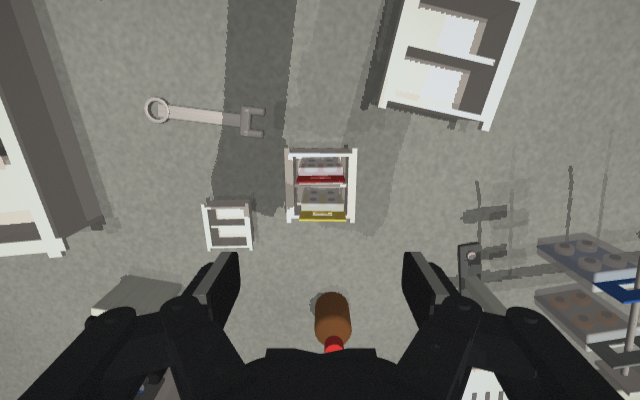

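The red pack stands upright in the free slot at (321,172), beside the yellow pack at (322,210), and everything else is where it was.

```bash
python3 -c "from bench import *; print(sign_off())"
```

```text
the job is handed in; nothing more can be done
None
```

The red pack came off the peg with no wire contact felt beyond sensor noise after the first lift, and it now stands upright and released in the middle caddy's free slot; I handed the job in at about 43 s.

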